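Set the splash guard upright in front of the beaker

ROBOT

A 6-joint arm with a two-finger parallel gripper is mounted at the origin on a cart in front of the work surface, level with it; the furniture and walls round the work are solid. World frame = base frame: x ahead of the robot, y to its left, z up, the work surface at z = 0. Lengths are in m, angles in rad, forces in N, time in s.
With the tool pointing down it reaches from about 0.275 to 0.975 m from the base axis. Payload 8.4 kg.
Tool frame: the origin (TCP) lies between the finger pads; the fingertips stand 22 mm ahead of it and the grasp point (between the pads) lies 3 mm ahead of it (robot.tcp_to_tips is the distance from the TCP to the fingertips, in m); z points along the fingers, y is the line along which they close (so a half turn about z gives the same grasp; the last joint's range is limited). The gripper opens to 92 mm and grips with 3 to 60 N. Pads are 20 mm wide; open, the fingers measure 128 mm over their backs; the gripper's body (75 mm by 189 mm) begins 69 mm behind the grasp point.
Start: joints at [-1.25, 0.353, 1.633, -0, 1.155, -0.002], TCP at [0.198, -0.593, 0.237] pointing down, gripper open.
Joint ranges: [-2.63, 2.63], [-0.92, 2.1], [0.06, 2.66], [-1.3, 4.44], [0, 2.69], [-3.02, 3.02]. Speed limits (rad/s): [2.22, 2.22, 2.79, 3.14, 3.14, 3.14].

INTERFACE

Orientations are given as a rotation vector (axis times angle).
In Python, from rig import robot, camera, workorder gives the robot as it stands. The module is installed in compiled form; this text tells all that it offers.
- The arm moves only by the tool move_arm, never from a script. Its argument "targets" is a list of rows, each a list of 7 numbers: the shift along the tool's x, y, z in mm, then the turn, a rotation vector about the tool's x, y, z in degrees, then the opening, from 0 (shut) to 1 (fully open). A call has 1 to 20 rows; each row shifts and turns the commanded pose from where the row before left it, along the tool's axes as they then stand; what a row does not reach is not made up. A row lasts 1/12 s, in which the tool goes at most 41.7 mm and 7.16 degrees, less where a joint would pass 70% of its speed; a pose out of reach is approached as far as the arm can. A call is refused whole if a number of a shift passes 41.7 or a number of a turn 7.16, either way. A call with a gripper value outside its range is refused whole. The fingers move at their own pace and stop on an object; "force" is the grip in N (left out, the last holds). Time passes only in rows, so rows that do not move let the fingers close. It gives the time, the measured TCP pose, the force, the opening and the grip force at its end, in the units of the state.
- robot.get_obs(): the state, without advancing time (a new reading comes with each control period).
- camera(name): name is "scene" or "side" or "wrist"; returns a dict with "color" (480x640x3 uint8, red, green, blue), "camera_matrix" (3x3 intrinsics, pixels), "distortion" ([k1, k2, p1, p2, k3] as OpenCV has them; the pictures are not rectified), "eye" and "attitude" of the camera in the world. Camera axes: x right, y down, z forward; pixel columns grow to the right and rows downward; lengths in m; the calibration is good to about 2 mm. A picture is of the moment at which its call begins. There is no depth.
- workorder.job_done(): hands the job in; it is judged then, once.
The state is a dict: "time": time; "joints": joint angles; "joint_vel": joint speeds; "effort": joint torques, N m; "tool_pos": TCP position; "tool_rot": TCP orientation; "force": force on the tool from outside, world axes, zero at the start; "wrist_torque": the same for the moment, N m; "width": finger opening in m; "finger_force": force on a finger pad.
Only numpy, scipy, OpenCV 4.12 (cv2) and the standard library are available. Lean on these libraries where they do the work, as an engineer would, in place of code of your own. Each camera call takes 0.05 s, during which the arm holds its last target. There are 200 camera calls.

TASK

Two small folding splash guards stand on the bench with their screens leaning back, away from the robot: one has the glass beaker behind it, the other a low white tin with a blue lid. Fold the screen of the guard in front of the beaker up about its hinge until it stands upright, and let go. Leave the other guard as it is and the beaker standing where it is.

Things in the scene. Friction and masses are not known exactly. Their poses are not given: they have to be found in the camera images.
- guard_a_screen (a joint): Angle of the screen of the guard in front of the beaker, rad: 0 = lying flat away from the robot, 1.571 = upright, more = leaning towards the robot (stop at 2.6). Starts at 0.75 to 1.05. The hinge is stiff (0.22 N m of friction: 2 to 3 N at the free edge move it); the screen stays wherever it is left, with no stop at upright.
- guard_a_edge (a point): Middle of the free edge of that screen: x from the hinge to the free edge, y along the hinge. The screen is a pale translucent window 6 mm thick in an aluminium frame 8 mm thick (bars 14 mm wide), 160 mm wide along the hinge; its free edge is 120 mm from the hinge axis.
- guard_a_hinge (a point): Middle of that guard's hinge axis, 22 mm above the bench. Frame of the fixed foot: y along the hinge, z up, x level, the way the screen leans at the start (away from the robot, yaw within 0.25 rad). Foot: grey plate 80 (x) by 176 mm (y), top 10 mm above the bench, fixed to it; cheeks to 33 mm high; a black knob at each end of the hinge (196 mm over both).
- guard_b_edge (a point): Middle of the free edge of the screen of the other guard (same make and size, with a white, blue-lidded tin 57 mm wide and 41 mm high behind it), which must be left alone. Frame: x from the hinge to the free edge, y along the hinge.
- beaker_mid (a point): Centre, half-way up, of the empty clear beaker, 55 mm in diameter and 70 mm high, standing loose on the bench 200 to 230 mm behind the hinge of the guard to be set upright.
Things that resemble listed ones, but are neither listed nor needed, are in the scene too. What is shaped like the part that bears beaker_mid but black or purple is not meant.

How it is judged:
By the outcome, as a careful person would: the job done as asked, in the order asked, and still so for the second after the job is handed in, with the robot touching nothing.
It also fails if it takes over 38 s, if anything falls off the work surface, if the arm or the gripper's body presses on something with over 40 N, if the wrist force passes 120 N, or if a joint passes its speed limit or range.

## Working session

There is one attempt and no reset: what is moved stays moved. The work goes in short steps, Python scripts to look and compute and a tool call to move; the robot and the scene stay as the last step left them, time stands still between calls to the robot, and variables do not carry over. Pictures are saved under pics/ and viewed, at most 10 in all, crops included, and the job is handed in when it is done.

Besides the shell and the picture viewer there is one more tool, called after "Request:" as a command line: name --pt "numbers of a row" for each row, then --argument value for the rest. move_arm: Moves the arm, as the interface text tells. Its arguments: {"type":"object","properties":{"targets":{"type":"array","items":{"type":"array","items":{"type":"number"}}},"force":{"type":"number"}},"required":["targets"]}

```bash
mkdir -p pics; python3 - <<'E'
from rig import robot, camera
import cv2,numpy as np,pickle
d={}
for n in ["scene","side"]:
    c=camera(n); d[n]=c; cv2.imwrite(f"pics/{n}0.png",c["color"][...,::-1])
    print(n,c["eye"],c["attitude"],c["camera_matrix"],c["distortion"])
pickle.dump(d,open("cams.pkl","wb"))
print(robot.get_obs())
E
```

```text
scene [0.12837853 0.48956267 0.82385585] [-1.03714818  2.47713999 -1.00445523] [[519.87705143   0.         317.69303741]
 [  0.         519.87705143 243.0530749 ]
 [  0.           0.           1.        ]] [-0.1094456  0.         0.         0.         0.       ]
side [0.41286774 0.57951702 0.58342424] [-0.51592665  2.65494536 -1.27477835] [[434.6116118    0.         315.27168395]
 [  0.         434.6116118  245.73788121]
 [  0.           0.           1.        ]] [-0.09881088  0.          0.          0.          0.        ]
{'time': 0.1, 'joints': array([-1.25039147e+00,  3.53582766e-01,  1.63405561e+00, -1.28021461e-05,
        1.15519980e+00, -2.40353367e-03]), 'joint_vel': array([-0.00178303, -0.00172153, -0.00326367, -0.00012384,  0.00013648,
        0.00017981]), 'effort': array([ 9.72926355e-04, -5.94903302e+01, -3.34932089e+01,  6.99269422e-02,
        1.83938438e-02, -1.36505540e-05]), 'tool_pos': array([ 0.1981318 , -0.59232236,  0.23593811]), 'tool_rot': array([-3.09954678e+00, -5.04678155e-01,  3.27803204e-04]), 'force': array([0.37166348, 0.24840038, 0.48478106]), 'wrist_torque': array([-0.00163558,  0.0241774 ,  0.02492304]), 'finger_force': 0.0, 'width': 0.09156393068423843}
```

View pics/scene0.png

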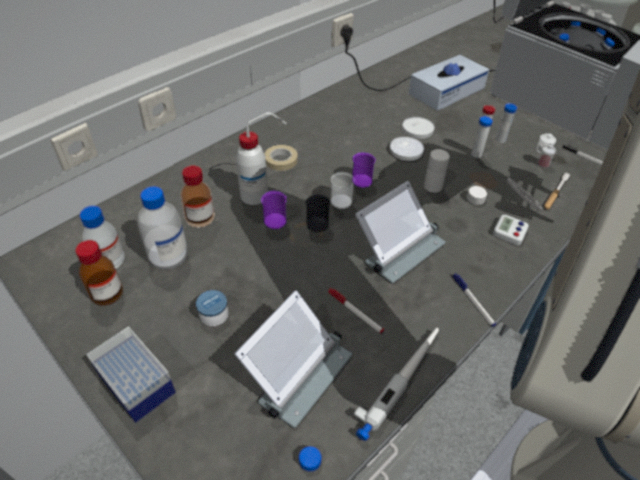

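View pics/side0.png

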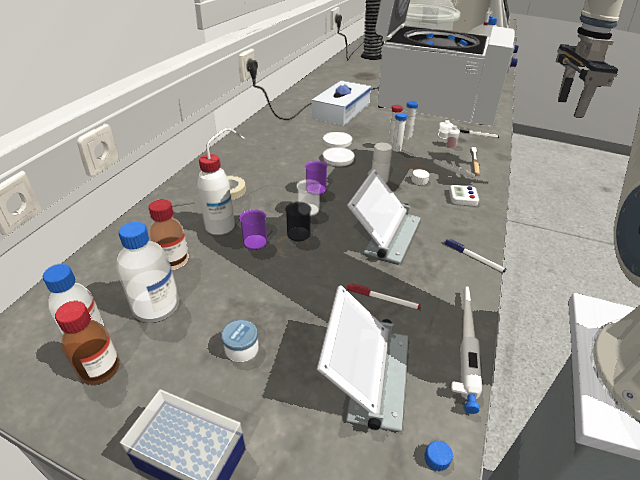

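The candidates in the scene image are:
- **Guards:** one at (400,235), with the clear beaker at (342,190) behind it, and one at (295,350), with the blue-lidded tin at (212,307) behind it.
- **Cups near the beaker:** purple at (274,209) and (363,170), and black at (318,213). None of these is meant.

The guard at (400,235) fits the description. I'll confirm it in a crop.

```bash
python3 - <<'E'
import cv2,numpy as np,pickle
d=pickle.load(open("cams.pkl","rb"))
a=d["scene"]["color"][150:290,310:460,::-1]; b=d["side"]["color"][150:290,280:430,::-1]
a,b=[cv2.resize(x,None,fx=4,fy=4,interpolation=cv2.INTER_CUBIC) for x in(a,b)]
cv2.imwrite("pics/cropA.png",a);cv2.imwrite("pics/cropB.png",b)
E
```

```text
(no output)
```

View pics/cropA.png

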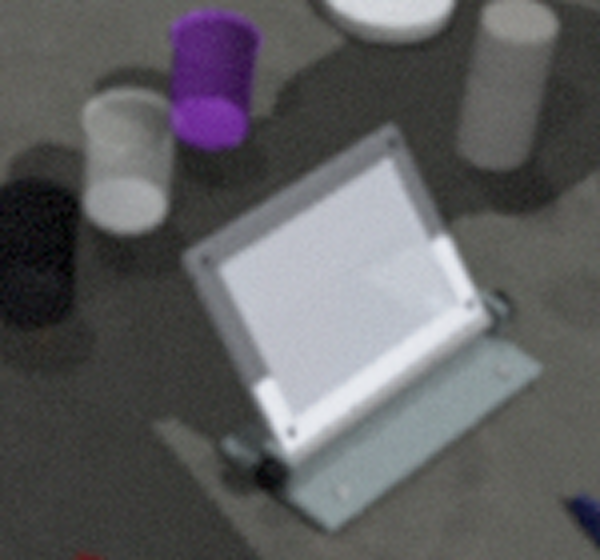

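View pics/cropB.png

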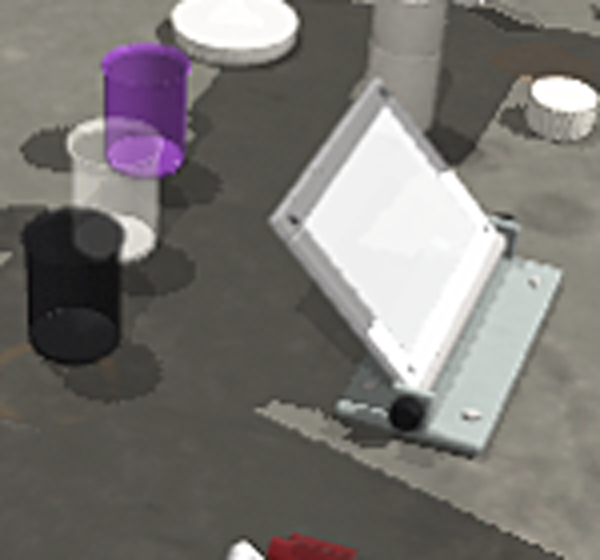

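The crops confirm it. The clear beaker at scene (342,190) stands behind this guard, next to the purple and black cups. The free-edge corners are at about (356,214) and (408,181), and the near knob is at (377,267). Next I fit the pose.

```bash
cat >h.py <<'E'
import cv2,numpy as np
from scipy.spatial.transform import Rotation as R
def proj(c,P):
    Rw=R.from_rotvec(c["attitude"]).as_matrix()
    rv=cv2.Rodrigues(Rw.T)[0]; t=-Rw.T@c["eye"]
    return cv2.projectPoints(np.asarray(P,float).reshape(-1,1,3),rv,t,c["camera_matrix"],c["distortion"])[0].reshape(-1,2)
E
python3 - <<'E'
from h import *
import pickle
from scipy.optimize import least_squares
d=pickle.load(open("cams.pkl","rb"))
off={"scene":(310,150),"side":(280,150)}
# name: near/far corners(front face), near/far top screws, near/far bottom screws, near knob, foot front near/far
ob={"scene":[(184,257),(392,125),(205,261),(394,143),(291,432),(468,303),(268,470),(330,529),(541,367)],
    "side":[(274,222),(380,80),(293,219),(383,92),(410,371),(500,237),(406,412),(478,452),(562,270)]}
def pts(p):
    x,y,yaw,a,rb,f=p
    u=np.array([np.cos(a),0,np.sin(a)]); n=np.array([-np.sin(a),0,np.cos(a)])
    Y=np.array([0,1,0]); L=[]
    for s in(1,-1): L.append(.12*u+.004*n+s*.08*Y)
    for s in(1,-1): L.append(.113*u+.004*n+s*.073*Y)
    for s in(1,-1): L.append(rb*u+.004*n+s*.073*Y)
    L.append(.098*Y)
    for s in(1,-1): L.append(np.array([f,s*.088,-.012]))
    c,s=np.cos(yaw),np.sin(yaw)
    return np.array(L)@np.array([[c,-s,0],[s,c,0],[0,0,1]]).T+[x,y,.022]
def res(p):
    P=pts(p);r=[]
    for n in ob: r.append(proj(d[n],P)-((np.array(ob[n])+.5)/4-.5+off[n]))
    return np.array(r)
s=least_squares(lambda p:res(p).ravel(),[.6,0,0,.9,.02,-.04],loss="soft_l1",x_scale=[.1,.1,.1,.1,.01,.01])
print(s.x.round(4),"\n",res(s.x).round(1))
P=pts(s.x);print(P.round(3))
for q,n in (((124,206),"scene"),((126,240),"side")):
    uv=(np.array(q)+.5)/4-.5+off[n]
    c=d[n]; v=cv2.undistortPoints(uv.reshape(1,1,2),c["camera_matrix"],c["distortion"])[0,0]
    w=R.from_rotvec(c["attitude"]).apply([v[0],v[1],1]); print("beaker",c["eye"]-w*c["eye"][2]/w[2])
E
```

```text
[ 0.5244 -0.1917 -0.0565  0.7727  0.0127 -0.0373] 
 [[[ 0.4 -0.6]
  [ 0.7 -0.2]
  [-0.8 -0.1]
  [-0.5 -0.5]
  [-0.2  0.2]
  [ 1.1  0.1]
  [-1.2  2.2]
  [-0.7 -0.7]
  [ 0.6 -0.8]]

 [[ 0.6 -0.4]
  [-0.  -0.2]
  [-0.7  1.2]
  [ 0.2  0.6]
  [ 0.6  0.5]
  [-2.3 -1.7]
  [ 0.1  2.6]
  [ 0.5 -0.7]
  [ 0.7 -0.1]]]
[[ 0.612 -0.117  0.109]
 [ 0.603 -0.276  0.109]
 [ 0.606 -0.123  0.104]
 [ 0.598 -0.269  0.104]
 [ 0.535 -0.119  0.034]
 [ 0.527 -0.265  0.034]
 [ 0.53  -0.094  0.022]
 [ 0.492 -0.102  0.01 ]
 [ 0.482 -0.277  0.01 ]]
beaker [ 0.73956142 -0.21366888  0.        ]
beaker [ 0.73367172 -0.22069159  0.        ]
```

Request:
move_arm --pt "0 0 0 0 0 5.4 0" --pt "0 0 0 0 0 5.4 0" --pt "0 0 0 0 0 5.4 0" --pt "0 0 0 0 0 5.5 0" --pt "27 -26 0 0 0 0 0" --pt "27 -26 0 0 0 0 0" --pt "27 -26 0 0 0 0 0" --pt "27 -26 0 0 0 0 0" --pt "27 -26 0 0 0 0 0" --pt "27 -26 0 0 0 0 0" --pt "27 -26 0 0 0 0 0" --pt "27 -26 0 0 0 0 0" --pt "27 -26 0 0 0 0 0" --pt "27 -26 0 0 0 0 0" --pt "27 -26 0 0 0 0 0" --pt "27 -26 0 0 0 0 0" --pt "27 -26 0 0 0 0 0" --pt "27 -26 0 0 0 0 0" --pt "27 -26 0 0 0 0 0" --pt "27 -26 0 0 0 0 0"

```text
time: 1.77
tool_pos: [0.6539, -0.1999, 0.2362]
tool_rot: [-3.14, 0.088, 0.001]
force: [0.7, -0.3, -0.8]
width: -0.0002
finger_force: 0.0
```

Request:
move_arm --pt "0 0 0 0 0 0 0" --pt "0 0 0 0 0 0 0" --pt "0 0 0 0 0 0 0"

```text
time: 2.02
tool_pos: [0.6522, -0.2016, 0.2359]
tool_rot: [3.14, -0.087, -0.002]
force: [-0.2, 0.6, -0.8]
width: 0.0008
finger_force: 0.0
```

Request:
move_arm --pt "0 0 16 0 0 0 0" --pt "0 0 16 0 0 0 0" --pt "0 0 16 0 0 0 0" --pt "0 0 16 0 0 0 0" --pt "0 0 16 0 0 0 0" --pt "0 0 16 0 0 0 0" --pt "0 0 16 0 0 0 0" --pt "0 0 16 0 0 0 0" --pt "0 0 0 0 0 0 0" --pt "0 0 0 0 0 0 0"

```text
time: 2.85
tool_pos: [0.6514, -0.2025, 0.1081]
tool_rot: [-3.14, 0.09, 0.003]
force: [-0.9, -0.1, 0.5]
width: 0.0002
finger_force: 0.0
```

```bash
python3 - <<'E'
from rig import robot, camera
import cv2
a=camera("side")["color"][120:320,230:480,::-1]
cv2.imwrite("pics/s1.png",cv2.resize(a,None,fx=3,fy=3,interpolation=cv2.INTER_CUBIC))
o=robot.get_obs();print(o["tool_pos"],o["tool_rot"],o["force"])
E
```

```text
[ 0.65230082 -0.20255495  0.10915688] [ 3.14019393e+00 -8.98179388e-02 -2.16783917e-04] [-0.73336269  0.32913112 -0.13535712]
```

View pics/s1.png

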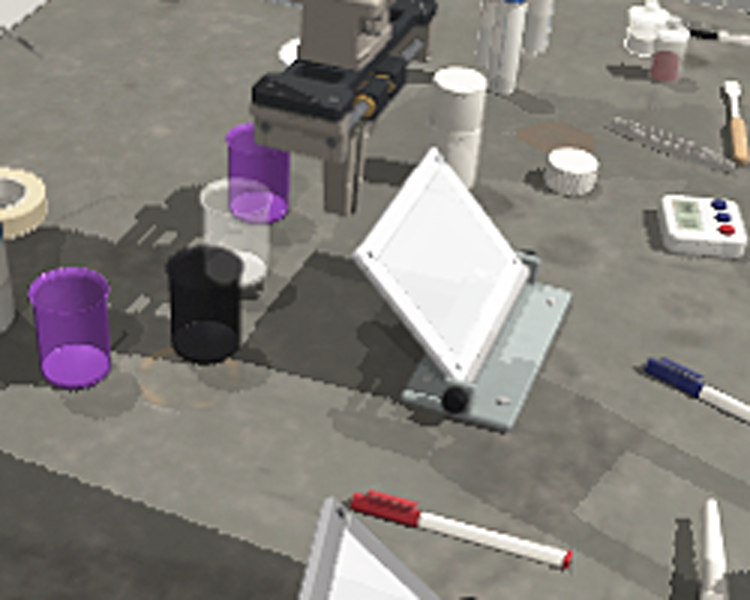

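The closed fingertips at (345,205) in the crop hang just behind the free edge, clear of the beaker. I'll push toward the robot now.

Request:
move_arm --pt "-7 0 0 0 0 0 0" --pt "-7 0 0 0 0 0 0" --pt "-7 0 0 0 0 0 0" --pt "-7 0 0 0 0 0 0" --pt "-7 0 0 0 0 0 0" --pt "-7 0 0 0 0 0 0" --pt "-7 0 0 0 0 0 0" --pt "-7 0 0 0 0 0 0" --pt "-7 0 0 0 0 0 0" --pt "-7 0 0 0 0 0 0" --pt "-7 0 0 0 0 0 0" --pt "-7 0 0 0 0 0 0" --pt "-7 0 0 0 0 0 0" --pt "-6 0 0 0 0 0 0" --pt "-5 0 0 0 0 0 0" --pt "-3 0 0 0 0 0 0" --pt "0 0 0 0 0 0 0" --pt "0 0 0 0 0 0 0"

```text
time: 4.4
tool_pos: [0.5472, -0.1955, 0.1082]
tool_rot: [-3.14, 0.088, 0.002]
force: [0.8, 0.1, -0.4]
width: 0.0002
finger_force: 0.0
```

```bash
python3 - <<'E'
from rig import robot, camera
import cv2,pickle
d={n:camera(n) for n in("side","scene")}
pickle.dump(d,open("c2.pkl","wb"))
a=d["side"]["color"][150:290,280:430,::-1];b=d["scene"]["color"][150:290,330:480,::-1]
cv2.imwrite("pics/s2.png",cv2.resize(cv2.hconcat([a,b]),None,fx=2.66,fy=2.66,interpolation=cv2.INTER_CUBIC))
o=robot.get_obs();print(o["tool_pos"],o["tool_rot"],o["force"])
E
```

```text
[ 0.54757687 -0.19550705  0.10817601] [-3.13997792e+00  8.79441457e-02  1.95819976e-03] [-0.78046643 -0.74731287 -0.37437414]
```

View pics/s2.png

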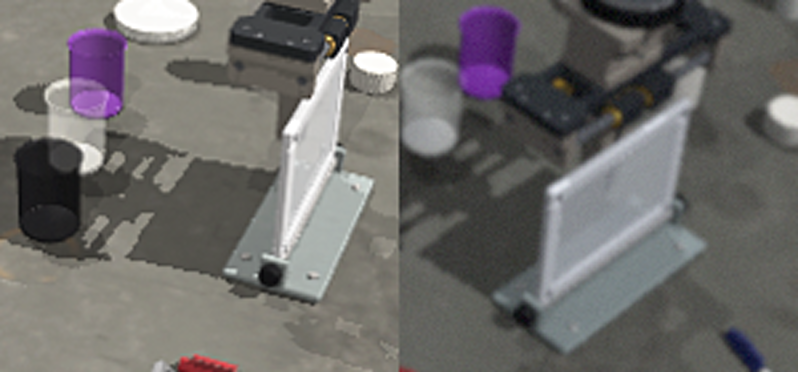

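The screen is nearly upright. I'll check the angle with an overlay of the model's top edge.

```bash
cat >>h.py <<'E'
def box(a,x=.5244,y=-.1917,yaw=-.0565):
    u=np.array([np.cos(a),0,np.sin(a)]);n=np.array([-np.sin(a),0,np.cos(a)]);Y=np.array([0,1,0])
    L=[r*u+t*n+s*.08*Y for r in(.01,.12) for s,t in((1,.004),(-1,.004),(-1,-.004),(1,-.004))]
    return np.array(L)@R.from_euler("z",yaw).as_matrix().T+[x,y,.022]
def overlay(d,angs,out):
    ims=[]
    for n,o in(("side",(375,150)),("scene",(375,175))):
        im=d[n]["color"][o[1]:o[1]+112,o[0]:o[0]+75,::-1]
        im=cv2.resize(im,None,fx=5.3,fy=5.3,interpolation=cv2.INTER_CUBIC)
        for a,col in angs:
            q=((proj(d[n],box(a))-o+.5)*5.3-.5)
            cv2.polylines(im,[q[4:].round().astype(int)],True,col,1); cv2.line(im,tuple(q[0].astype(int)),tuple(q[4].astype(int)),col,1)
        ims.append(im)
    cv2.imwrite(out,cv2.hconcat(ims))
E
python3 - <<'E'
from h import *
import pickle
overlay(pickle.load(open("c2.pkl","rb")),[(1.45,(0,0,255)),(1.57,(0,160,0))],"pics/o2.png")
E
```

```text
(no output)
```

View pics/o2.png

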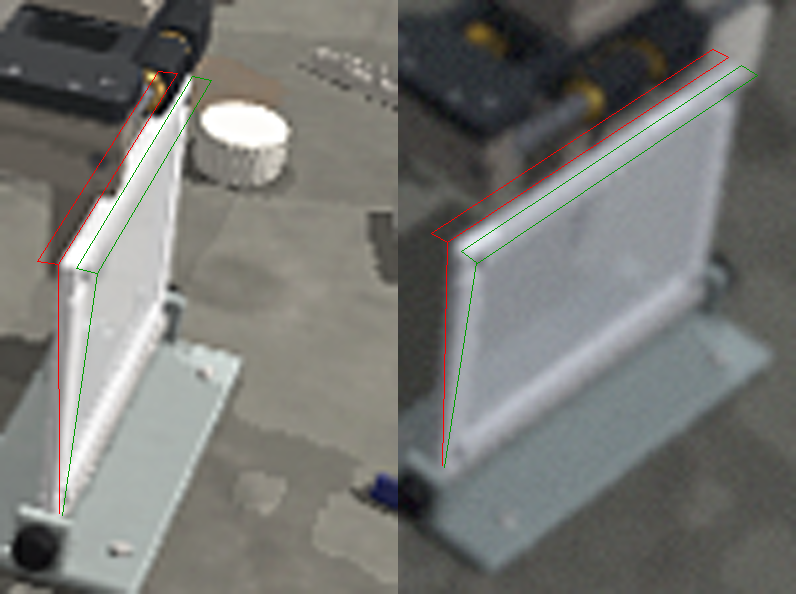

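```bash
cat > fit.py <<'E'
from h import *
from scipy.optimize import least_squares
import pickle
d=pickle.load(open("cams.pkl","rb"))
off={"scene":(310,150),"side":(280,150)}
ob={"scene":[(184,257),(392,125),(205,261),(394,143),(291,432),(468,303),(268,470),(330,529),(541,367)],
    "side":[(274,222),(380,80),(293,219),(383,92),(410,371),(500,237),(406,412),(478,452),(562,270)]}
ob={n:(np.array(ob[n])+.5)/4-.5+off[n] for n in ob}
o2={"scene":(np.array([(75,260),(338,88),(55,242),(18,492)])+.5)/5.3-.5+(375,175),"side":(np.array([(83,271),(188,88),(62,262),(38,545)])+.5)/5.3-.5+(375,150)}
Y=np.array([0,1,0])
def model(p):
    x,y,z,yaw,a,a2,rb,f=p[:8]
    L=[]
    u=np.array([np.cos(a),0,np.sin(a)]);n=np.array([-np.sin(a),0,np.cos(a)])
    for r,w in((.12,.08),(.113,.073),(rb,.073)):
        L+=[r*u+.004*n+s*w*Y for s in(1,-1)]
    L.append(.098*Y); L+=[np.array([f,s*.088,-.012]) for s in(1,-1)]
    u=np.array([np.cos(a2),0,np.sin(a2)]);n=np.array([-np.sin(a2),0,np.cos(a2)])
    L+=[.12*u+.004*n+.08*Y,.12*u+.004*n-.08*Y,.12*u-.004*n+.08*Y,.098*Y]
    return np.array(L)@R.from_euler("z",yaw).as_matrix().T+[x,y,.022+z]
def res(p):
    P=model(p);r=[]
    for i,n in enumerate(("scene","side")):
        r.append(proj(d[n],P+p[8+3*i:11+3*i])-np.vstack([ob[n],o2[n]]))
    return np.array(r)
def cost(p): return np.r_[res(p).ravel(),p[2]/.0005,p[8:]/.0015]
s=least_squares(cost,[.52,-.19,0,-.05,.78,1.5,.02,-.04]+[0]*6,loss="soft_l1",x_scale=[.1,.1,.01,.1,.1,.1,.01,.01]+[.01]*6)
cov=np.linalg.inv(s.jac.T@s.jac)
print(s.x.round(4),"\nsd",np.sqrt(np.diag(cov))[:6].round(4)); print(res(s.x).round(1).tolist())
E
python3 fit.py
```

```text
[ 5.2490e-01 -1.9300e-01 -1.0000e-04 -5.1300e-02  7.7630e-01  1.5272e+00
  1.2700e-02 -3.7400e-02 -3.0000e-04  1.0000e-04 -1.1000e-03  3.0000e-04
 -1.0000e-04 -4.0000e-04] 
sd [0.0017 0.0021 0.0005 0.0082 0.0175 0.0121]
[[[0.8, -0.3], [0.7, -0.1], [-0.4, 0.2], [-0.5, -0.4], [0.2, 0.3], [1.1, 0.1], [-0.8, 2.3], [-0.2, -0.6], [0.6, -0.9], [-0.8, -0.7], [2.1, -3.7], [-0.2, 0.6], [-2.2, 2.0]], [[0.6, -0.6], [-0.3, -0.3], [-0.7, 1.1], [-0.1, 0.4], [0.5, 0.2], [-2.7, -2.0], [0.1, 2.3], [0.5, -0.9], [0.3, -0.3], [0.0, -0.4], [1.6, -2.2], [-0.1, 0.4], [-0.6, 2.5]]]
```

The estimate is about 1.51 rad. I'll push 6 mm further, then retreat and check with a clear view.

Request:
move_arm --pt "-2 0 0 0 0 0 0" --pt "-2 0 0 0 0 0 0" --pt "-2 0 0 0 0 0 0" --pt "0 0 0 0 0 0 0" --pt "0 0 0 0 0 0 0" --pt "0 0 0 0 0 0 0"

```text
time: 5.0
tool_pos: [0.5418, -0.1953, 0.1085]
tool_rot: [-3.14, 0.088, 0.001]
force: [1.0, 0.7, 0.6]
width: 0.0001
finger_force: 0.1
```

Request:
move_arm --pt "5 0 0 0 0 0 0" --pt "10 0 0 0 0 0 0" --pt "15 0 0 0 0 0 0" --pt "20 0 0 0 0 0 0" --pt "20 0 0 0 0 0 0" --pt "20 0 0 0 0 0 0" --pt "0 0 -25 0 0 0 0" --pt "0 0 -25 0 0 0 0" --pt "0 0 -25 0 0 0 0" --pt "0 0 -25 0 0 0 0" --pt "0 0 0 0 0 0 0" --pt "0 0 0 0 0 0 0"

```text
time: 6.0
tool_pos: [0.6335, -0.2006, 0.2102]
tool_rot: [3.139, -0.088, 0.005]
force: [0.3, -0.1, -0.5]
width: 0.0003
finger_force: 0.0
```

```bash
python3 - <<'E'
from h import *
from rig import camera
import pickle
d={n:camera(n) for n in("side","scene")}
pickle.dump(d,open("c3.pkl","wb"))
overlay(d,[],"pics/o3.png")
E
```

```text
(no output)
```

View pics/o3.png

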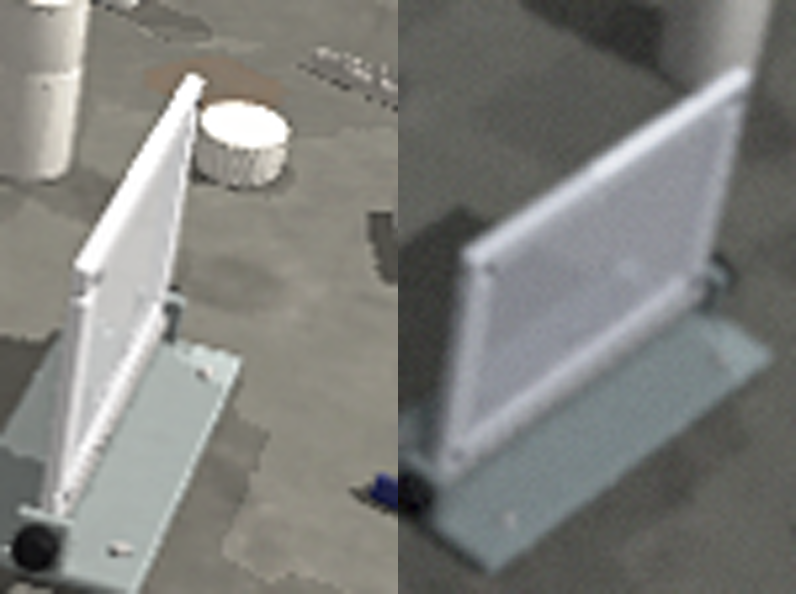

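```bash
sed -e 's/(75,260),(338,88),(55,242),(18,492)/(82,262),(351,78),(69,249),(18,492)/; s/(83,271),(188,88),(62,262),(38,545)/(97,273),(205,90),(77,265),(38,545)/' fit.py > fit3.py; python3 fit3.py
python3 - <<'E'
import pickle,cv2,numpy as np
a=pickle.load(open("cams.pkl","rb"));b=pickle.load(open("c3.pkl","rb"))
for n,(x0,y0,x1,y1) in {"side":(290,285,420,430),"scene":(230,285,355,425)}.items():
    print(n,"guard b mean diff",np.abs(a[n]["color"][y0:y1,x0:x1].astype(int)-b[n]["color"][y0:y1,x0:x1]).mean())
for n,(x0,y0,x1,y1) in {"side":(294,178,322,218),"scene":(328,170,356,212)}.items():
    print(n,"beaker",np.abs(a[n]["color"][y0:y1,x0:x1].astype(int)-b[n]["color"][y0:y1,x0:x1]).mean())
cv2.imwrite("pics/f.png",b["side"]["color"][...,::-1])
E
```

```text
[ 5.2480e-01 -1.9330e-01 -1.0000e-04 -5.2600e-02  7.7170e-01  1.5685e+00
  1.2500e-02 -3.7300e-02 -1.0000e-04  1.0000e-04 -9.0000e-04  1.0000e-04
 -1.0000e-04 -4.0000e-04] 
sd [0.0016 0.002  0.0005 0.0078 0.017  0.0114]
[[[0.8, -0.5], [0.7, -0.2], [-0.5, 0.0], [-0.5, -0.5], [0.2, 0.2], [1.3, 0.0], [-0.7, 2.1], [-0.2, -0.8], [0.7, -1.0], [-0.2, 0.1], [1.6, -0.8], [-0.8, 0.3], [-2.1, 1.8]], [[0.6, -0.6], [-0.3, -0.3], [-0.7, 1.1], [-0.1, 0.5], [0.6, 0.2], [-2.5, -2.0], [0.2, 2.2], [0.5, -1.0], [0.4, -0.4], [0.0, -0.2], [0.9, -2.1], [-0.3, 0.3], [-0.5, 2.4]]]
side guard b mean diff 22.879062776304156
scene guard b mean diff 21.96270476190476
side beaker 8.766964285714286
scene beaker 10.32001133786848
```

View pics/f.png

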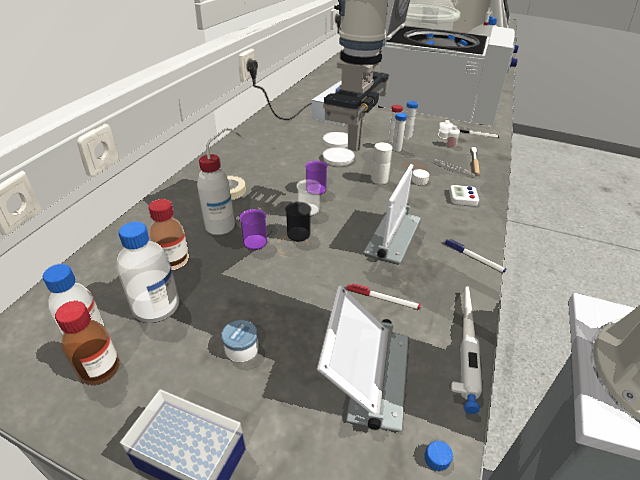

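The screen is upright at (395,205), fitted at about 1.57 rad. The beaker at (308,197) and the other guard at (360,350) are at the same pixels as before, so the image differences are only shadows. The gripper is touching nothing.

```bash
python3 -c "
from rig import workorder
print(workorder.job_done())"
```

```text
the job is handed in; nothing more can be done
None
```

The screen of the guard in front of the beaker stands upright (about 1.57 rad, fitted from the camera images) and has been let go; the beaker and the other guard look unmoved in the final picture, and the job is handed in.

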